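# Set the portion gauge and hold it at the pointer

## Task

Set the portioning gauge for the next cut: turn its handwheel clockwise by the crank knob until the carriage is hard against the end stop, and only then push the lock button on the carriage fully down. Then take the upright grip and draw the spring-loaded gauge arm out until its index blade is level with the brass pointer clip on the scale, and finish holding it there by the grip, because it springs back if let go. Leave the pointer clip, the mug, the butter and the biscuit cutter where they are.

Things in the scene. Friction and masses are not known exactly. Their poses are not given: they have to be found in the camera images.
- gauge: portioning gauge: a wooden board 110 x 420 mm, top 16 mm above the table, fixed to the table, with a handwheel at one end, a carriage on two guide rods in the middle and a scale bar at the other end. Origin on the table under the board; its y axis runs along the board from the handwheel (y about -105 mm) to the scale end (y up to +235 mm), its x axis across the board, the scale bar on the -x side; z up. It stands at any yaw within 0.2 rad.
- wheel_axis (a point): point on the upright axis of the handwheel, at the height at which the crank knob is best gripped (97 mm). The wheel is a spoked aluminium disc 96 mm in diameter, its top 65 mm above the table, the hub's 68 mm.
- crank_grip (a point): point on the axis of the crank knob at the height to grip it (97 mm above the table): an upright round black knob 20 mm in diameter, from 67 to 111 mm above the table, spinning freely on the wheel, 38 mm from the wheel's axis. It moves round the wheel's axis clockwise seen from above as wheel grows, first along the far side, then the outer end, then the near side. About 2 to 4 N on the knob turn the wheel; it stays where it is left.
- crank_knob: the crank knob itself (origin at its foot; spins freely, so its yaw means nothing)
- wheel (a joint): turn of the handwheel, rad, grows clockwise seen from above; 0.02 m of carriage travel per rad; the carriage meets the end stop at 3.0
- carriage (a joint): travel of the carriage along the gauge's +y, m; 0.060 is hard against the steel end stop; driven by the wheel through a rack and pinion
- button_top (a point): centre of the top face of the lock button: a round grey button 21 mm in diameter standing 14 mm proud of the grey sleeve (40 mm wide, 80 mm long, top 78 mm above the table) on the carriage; the face is 92 mm above the table when up. Pressed straight down; it travels with the carriage.
- lock_button (a joint): how far the lock button is down, m; 0 up (arm locked shut), 0.006 fully down (arm free). It takes about 3 N to move and stays where it is left.
- grip_center (a point): centre of the upright black grip on the outer end of the gauge arm, 93 mm above the table: a block 16 mm wide across the board (gauge x), 28 mm along it (gauge y), from 63 to 115 mm above the table, 70 mm from the button along the board when the arm is shut. Pinch it from above across its 16 mm width. It travels with carriage and arm.
- pull_grip: the upright grip itself (origin at the middle of its underside, axes as the gauge's)
- gauge_arm (a joint): how far the telescoping arm is drawn out of its sleeve along the gauge's +y, m; 0 shut, at most 0.10. It is locked while the button is up. A spring pulls it back with 2.5 N when shut, rising by 0.25 N for each 10 mm.
- index_tip (a point): tip of the index blade, a small dark blade at the lower -x corner of the arm's end plate, 26 mm above the table, 39 mm to the gauge's -x of the grip's middle and at the same gauge y as the grip's middle
- pointer_tip (a point): tip of the brass pointer clip that rides on the scale bar, 26 mm above the table. The arm is at the mark when index_tip has the same gauge y as this point.
- pointer (a joint): place of the pointer clip along the scale, m; equal to the value of gauge_arm at which the index is level with it, the carriage being at its stop. Slides stiffly (3 N); do not move it.
- biscuit_cutter: bystander: star-shaped tin cutter 61 x 58 x 24 mm, loose, origin on its underside
- butter: bystander: block of butter 104 x 72 x 40 mm, loose, origin on its underside
- mug: bystander: dark enamel mug, 88 mm wide, 80 mm tall, loose, origin on its underside

How it is judged:
By the outcome, as a careful person would: the job done as asked, in the order asked, and still so for the second after the job is handed in, while the arm keeps its last pose, push and grip.
It also fails if it takes over 56 s, if anything falls off the work surface, if the arm or the gripper's body presses on something with over 40 N, if the wrist force passes 120 N, or if a joint passes its speed limit or range.

## Robot

A 6-joint arm with a two-finger parallel gripper is mounted at the origin on the work surface; the furniture and walls round the work are solid. World frame = base frame: x ahead of the robot, y to its left, z up, the work surface at z = 0. Lengths are in mm, angles in rad, forces in N, time in s.
With the tool pointing down it reaches from about 350 to 975 mm from the base axis. Payload 7.1 kg.
Tool frame: the origin (TCP) lies at the very end of the fingers, on their centre line; the grasp point (between the pads) lies 19 mm behind it (ctrl.grip_point_offset is the distance from the TCP to the grasp point, in mm); z points along the fingers, y is the direction in which the jaws open and shut (so a half turn about z gives the same grasp; the last joint's range is limited). The gripper opens to 88 mm and grips with 3 to 60 N. Pads are 20 mm wide; open, the fingers measure 115 mm over their backs; the gripper's body (75 mm by 178 mm) begins 61 mm behind the grasp point.
Start: joints at [1.319, 0.423, 1.63, -0, 1.089, -0.019], TCP at [144.158, 608.131, 222.675] pointing down, gripper open.
Joint ranges: [-3, 3], [-0.9, 2.11], [0.09, 2.58], [-1.31, 4.45], [0.11, 2.69], [-2.54, 2.54]. Speed limits (rad/s): [2.39, 2.39, 3.01, 3.14, 3.14, 3.14].

## Interface

Orientations are given as a rotation vector (axis times angle).
In Python, from workcell import ctrl gives the robot as it stands.
- The arm moves only by the tool move_arm, never from a script. Its argument "increments" is one flat list of numbers, 5 for each row, row after row: the closure in counts, from 0 (fully open) to 255 (shut), then the shift along the tool's x, y, z in mm, then the turn about the tool's z in degrees. In form: [grip, dx, dy, dz, yaw, grip, dx, dy, dz, yaw, ...]. A call has 1 to 12 rows; each row is the pose to reach, as a shift and turn from the pose measured when the call began, along the tool's axes at that moment; what a row does not reach only later rows make up. A row lasts 1/8 s, in which the tool goes at most 62.5 mm and 10.7 degrees, less where a joint would pass 70% of its speed; a pose out of reach is approached as far as the arm can. A call with a gripper value outside its range is refused whole. The fingers move at their own pace and stop on an object; the grip force is fixed at half the most. Time passes only in rows, so rows that repeat a pose let the fingers close. It gives the time, the measured TCP pose, the force and the opening at its end, in the units of the state.
- ctrl.get_obs(): the state, without advancing time (a new reading comes with each control period).
- ctrl.get_image(name): name is "scene" or "top"; returns a dict with "frame" (420x560x3 uint8, red, green, blue), "vertical_fov" (degrees; the focal length in pixels is half the picture's height over the tangent of half this angle, whatever the lens; pixels are square), "cx", "cy" (the principal point, pixels), "pose" (4x4, takes a point from camera to world coordinates). Camera axes: x right, y down, z forward; pixel columns grow to the right and rows downward; lengths in mm; the calibration is good to about 2 mm. A picture is of the moment at which its call begins. There is no depth.
- ctrl.close_job(): hands the job in, once; it reports no verdict.
The state is a dict: "t": time; "qpos": joint angles; "qvel": joint speeds; "joint_torque": joint torques, N m; "ee_pos": TCP position; "orientation": TCP orientation; "ft_force": force on the tool from outside, world axes, zero at the start; "moment": the same for the moment, N m; "width": finger opening in mm.
Only numpy, scipy, OpenCV 4.12 (cv2) and the standard library are available. Lean on these libraries where they do the work, as an engineer would, in place of code of your own. Each camera call takes 0.05 s, during which the arm holds its last target.

## Working session

There is one attempt and no reset: what is moved stays moved. The work goes in short steps, Python scripts to look and compute and a tool call to move; the robot and the scene stay as the last step left them, time stands still between calls to the robot, and variables do not carry over. Pictures are saved under pics/ and viewed, and the job is handed in when it is done.

Besides the shell and the picture viewer there is one more tool, called after "Emit:" by a JSON object that holds its "fn" and its "kwargs". move_arm: Moves the arm, as the interface text tells. Its arguments: {"type":"object","properties":{"increments":{"type":"array","items":{"type":"number"}}},"required":["increments"]}

```bash
ls; mkdir -p pics; python3 - <<'E'
from workcell import ctrl
import cv2,numpy as np
o=ctrl.get_obs()
print({k:np.round(v,3) for k,v in o.items()}, ctrl.grip_point_offset)
for n in("scene","top"):
    d=ctrl.get_image(n); cv2.imwrite(f"pics/{n}0.png",d["frame"][:,:,::-1]); print(n,d["vertical_fov"],d["cx"],d["cy"],np.round(d["pose"],4).tolist())
E
```

```text
pics
{'t': np.float64(0.0), 'qpos': array([ 1.319,  0.424,  1.631,  0.   ,  1.089, -0.019]), 'qvel': array([ 0.001, -0.002, -0.001, -0.003,  0.   , -0.001]), 'joint_torque': array([ 2.0000e-03, -5.4462e+01, -2.7367e+01,  6.4000e-02,  2.3000e-02,
       -0.0000e+00]), 'ee_pos': array([144.002, 607.605, 221.915]), 'orientation': array([-3.65e-01, -3.12e+00,  2.00e-03]), 'ft_force': array([ 0.343, -0.771,  1.009]), 'moment': array([ 0.004,  0.023, -0.028]), 'width': np.float64(87.738)} 18.700000000000003
scene 55.09939987801188 275.0517362680424 206.6744552759344 [[0.7835, -0.2739, 0.5578, -4.9534], [-0.621, -0.3764, 0.6875, -649.2325], [0.0216, -0.8851, -0.465, 477.935], [0.0, 0.0, 0.0, 1.0]]
top 57.8921181460429 274.5618521874256 206.01794921661116 [[-0.0109, -0.9928, 0.1195, 351.5494], [-0.9999, 0.0115, 0.0047, -40.5081], [-0.006, -0.1194, -0.9928, 937.1321], [0.0, 0.0, 0.0, 1.0]]
```

View pics/scene0.png

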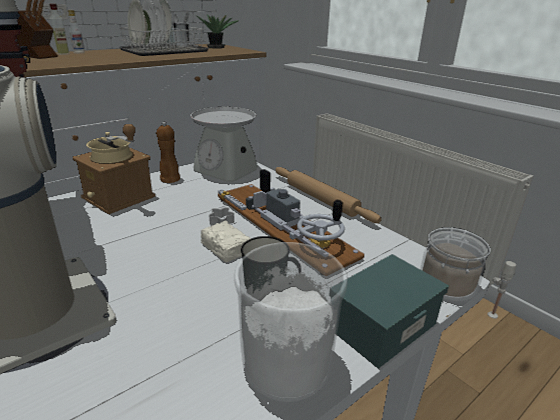

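View pics/top0.png

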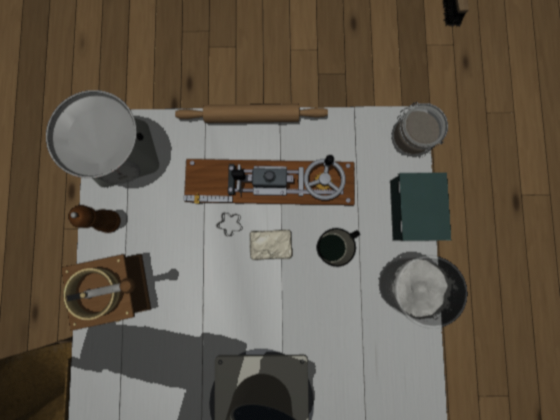

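The top view has world +x up and +y to the left. The gauge lies along y at about px (185–355, 160–205), with the wheel near (325,180), the knob near (328,160), the button near (270,177), the grip near (237,178) and the clip near (197,200). I'll zoom in next.

```bash
python3 - <<'E'
import cv2
a=cv2.imread("pics/top0.png")[150:215,175:365]; cv2.imwrite("pics/topz.png",cv2.resize(a,None,fx=4.2,fy=4.2,interpolation=cv2.INTER_CUBIC))
a=cv2.imread("pics/scene0.png")[160:280,205:370]; cv2.imwrite("pics/scz.png",cv2.resize(a,None,fx=4.5,fy=4.5,interpolation=cv2.INTER_CUBIC))
E
```

```text
(no output)
```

View pics/topz.png

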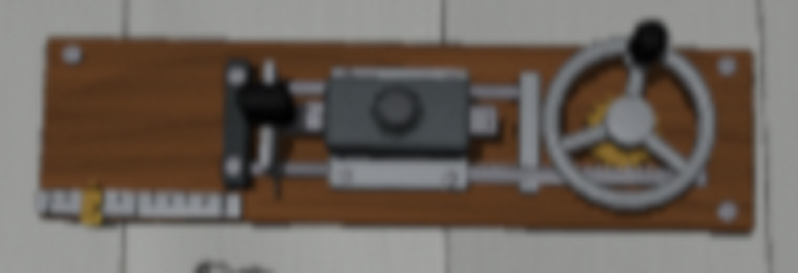

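View pics/scz.png

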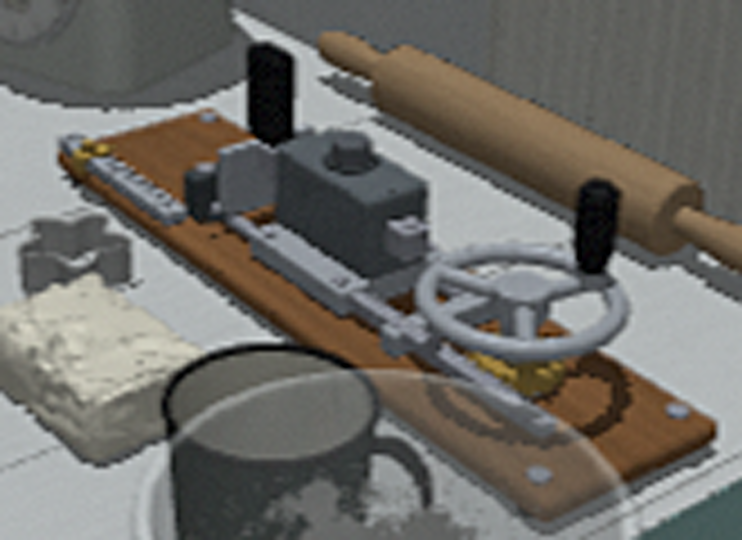

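```bash
cat > h.py <<'E'
import numpy as np,cv2
CAL={"scene":(55.09939987801188,275.0517,206.6745,[[0.7835,-0.2739,0.5578,-4.9534],[-0.621,-0.3764,0.6875,-649.2325],[0.0216,-0.8851,-0.465,477.935],[0,0,0,1]]),
"top":(57.8921181460429,274.5618521874256,206.01794921661116,[[-0.0109,-0.9928,0.1195,351.5494],[-0.9999,0.0115,0.0047,-40.5081],[-0.006,-0.1194,-0.9928,937.1321],[0,0,0,1]])}
def px2w(n,u,v,z):
    f,cx,cy,P=CAL[n];P=np.array(P);f=210/np.tan(np.radians(f)/2)
    d=P[:3,:3]@[(u-cx)/f,(v-cy)/f,1];c=P[:3,3]
    return c+d*(z-c[2])/d[2]
def w2px(n,p):
    f,cx,cy,P=CAL[n];P=np.array(P);f=210/np.tan(np.radians(f)/2)
    q=P[:3,:3].T@(np.array(p)-P[:3,3]);return np.array([cx+f*q[0]/q[2],cy+f*q[1]/q[2]])
def zt(X,Y): return (X+.5)/4.2-.5+175,(Y+.5)/4.2-.5+150
def zs(X,Y): return (X+.5)/4.5-.5+205,(Y+.5)/4.5-.5+160
E
python3 - <<'E'
from h import *
for k,(X,Y,z) in dict(tl=(49,38,16),tr=(753,50,16),br=(752,232,16),bl=(42,217,16),hub=(631,120,68),rim=(629,124,65),button=(397,105,92),knobtop=(652,34,111),griptop=(250,100,115),clip=(92,203,26),blade=(277,190,26),sleeveTL=(327,80,78),sleeveTR=(466,80,78),sleeveBL=(327,148,78),sleeveBR=(467,148,78)).items():
    print(k,np.round(px2w("top",*zt(X,Y),z),1))
for k,(X,Y,z) in dict(hub=(524,283,68),rim=(523,295,65),button=(352,145,92),knobtop=(600,185,111),griptop=(272,50,115)).items():
    print("s",k,np.round(px2w("scene",*zs(X,Y),z),1))
E
```

```text
tl [583.5 181.9  16. ]
tr [ 571.1 -233.7   16. ]
br [ 463.  -229.3   16. ]
bl [476.7 184.1  16. ]
hub [ 519.9 -154.    68. ]
rim [ 518.3 -153.2   65. ]
button [525. -25.  92.]
knobtop [ 557.7 -160.7  111. ]
griptop [523.9  51.7 115. ]
clip [483.1 152.9  26. ]
blade [489.5  46.   26. ]
sleeveTL [542.3  13.6  78. ]
sleeveTR [541.4 -62.8  78. ]
sleeveBL [504.5  13.7  78. ]
sleeveBR [503.6 -62.8  78. ]
s hub [ 519.8 -153.2   68. ]
s rim [ 515.6 -157.2   65. ]
s button [516.  -33.3  92. ]
s knobtop [ 554.8 -161.6  111. ]
s griptop [523.6  42.4 115. ]
```

```bash
python3 - <<'E'
from h import *
def tri(a,b):
    A=[];B=[]
    for n,u in(("scene",a),("top",b)):
        c=np.array(CAL[n][3])[:3,3];d=px2w(n,*u,0)-c;d/=np.linalg.norm(d);M=np.eye(3)-np.outer(d,d);A.append(M);B.append(M@c)
    return np.linalg.lstsq(np.vstack(A),np.hstack(B),rcond=None)[0].round(0)
print("bowl",tri((108,150),(92,293)),"scaletop",tri((223,118),(93,135)),"mill",tri((165,125),(78,216)))
from scipy.spatial.transform import Rotation as R
r=R.from_rotvec([-0.365,-3.12,.002]).as_matrix();print(r.round(3))
T=np.array([558,-160.7,150])-np.array([144,607.6,221.9]);print("d tool",r.T@T)
print(np.degrees(np.arctan2(r[1,1],r[0,1])))
E
```

```text
bowl [268. 349. 128.] scaletop [601. 347. 158.] mill [429. 368. 161.]
[[-0.973  0.231 -0.   ]
 [ 0.231  0.973 -0.001]
 [ 0.    -0.001 -1.   ]]
d tool [-580.16835098 -651.90238648   72.65303174]
76.65492250463696
```

Emit:
{"fn": "move_arm", "kwargs": {"increments": [0,0,0,-60,0,0,-40,-45,-75,8,0,-80,-90,-75,16,0,-120,-135,-75,24,0,-160,-180,-75,32,0,-200,-225,-75,40,0,-240,-270,-75,48,0,-280,-315,-75,56,0,-320,-360,-75,64,0,-360,-405,-75,72,0,-400,-450,-75,78.4,0,-440,-495,-75,78.4]}}

```text
t: 1.6
ee_pos: [458.5, 22.6, 297.6]
orientation: [2.256, 2.185, -0.001]
ft_force: [0.3, 0.4, 0.9]
width: 87.7
```

Emit:
{"fn": "move_arm", "kwargs": {"increments": [0,-45,26,0,0,0,-90,52,0,0,0,-135,78,30,0,0,-180,104,80,0,0,-180,104,130,0,0,-180,104,155,0,0,-180,104,160,0]}}

```text
t: 2.48
ee_pos: [555.1, -160.5, 135.6]
orientation: [-2.255, -2.183, 0.005]
ft_force: [0.2, -0.6, 0.2]
width: 87.7
```

```bash
python3 - <<'E'
from workcell import ctrl
import cv2,numpy as np
for n,s in(("scene",(slice(130,290),slice(205,405))),("top",(slice(130,230),slice(230,380)))):
    d=ctrl.get_image(n); cv2.imwrite(f"pics/{n}1.png",cv2.resize(d["frame"][s][:,:,::-1],None,fx=3.5,fy=3.5,interpolation=cv2.INTER_CUBIC))
E
```

```text
(no output)
```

View pics/scene1.png

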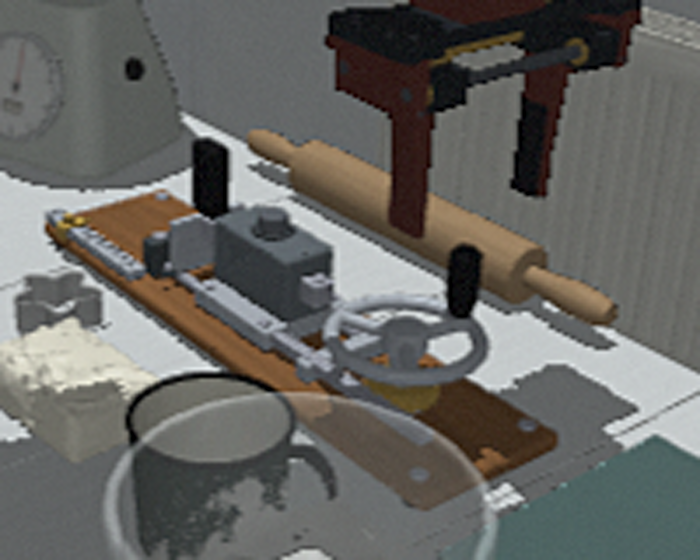

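The fingertips at (407,232) and (530,192) straddle the knob at (464,250). I'll descend and close.

Emit:
{"fn": "move_arm", "kwargs": {"increments": [0,0,1,25,0,0,0,1,50,0,0,0,1,57,0,255,0,1,57,0,255,0,1,57,0,255,0,1,57,0,255,0,1,57,0,255,0,1,57,0]}}

```text
t: 3.58
ee_pos: [557.7, -160.8, 81.0]
orientation: [2.256, 2.186, -0.002]
ft_force: [-0.5, -0.2, -0.2]
width: 41.2
```

Emit:
{"fn": "move_arm", "kwargs": {"increments": [255,0,0,2,0,255,0,0,2,0,255,0,0,2,0,255,0,0,2,0]}}

```text
t: 4.08
ee_pos: [556.6, -160.6, 78.7]
orientation: [-2.255, -2.185, 0.004]
ft_force: [-5.1, -0.2, 3.2]
width: 19.5
```

Emit:
{"fn": "move_arm", "kwargs": {"increments": [255,-6.5,-1.5,0,0,255,-12.6,-4.1,0,0,255,-18.1,-7.7,0,0,255,-22.9,-12.3,0,0,255,-26.9,-17.6,0,0,255,-29.9,-23.5,0,0,255,-29.9,-23.5,0,0]}}

```text
t: 4.95
ee_pos: [531.4, -189.8, 78.7]
orientation: [-2.255, -2.184, 0.004]
ft_force: [-2.9, 4.1, 2.0]
width: 19.2
```

Emit:
{"fn": "move_arm", "kwargs": {"increments": [255,-1.7,-6.9,0,0,255,-2.2,-13.5,0,0,255,-1.6,-20,0,0,255,0,-26.3,0,0,255,2.8,-32.2,0,0,255,6.5,-37.5,0,0,255,11,-42.1,0,0,255,11,-42.1,0,0]}}

```text
t: 5.95
ee_pos: [489.0, -176.8, 78.8]
orientation: [-2.254, -2.183, 0.004]
ft_force: [0.3, 3.1, -4.3]
width: 19.3
```

```bash
python3 - <<'E'
import numpy as np
p=np.array([(556.6,-160.6),(531.4,-189.8),(489,-176.8)])
A=np.c_[2*p,np.ones(3)];s=np.linalg.solve(A,(p**2).sum(1));c=s[:2];r=np.sqrt(s[2]+c@c);print(c,r)
g=np.array([.032,.9995]);h=np.array([.9995,-.032])
for q in p: d=q-c;print(d@g,d@h,np.degrees(np.arctan2(-d@g,d@h)))
p0=p[-1]-c;phi0=np.arctan2(-p0@g,p0@h)
for dphi in (10,20,30,40,45,50,55):
    f=phi0+np.radians(dphi);print(round(np.degrees(f)),np.round([-r*np.sin(f)-p0@g,r*np.cos(f)-p0@h],1))
E
```

```text
[ 519.23609933 -153.82841449] 37.97256171945341
-5.572554894997977 37.56190945531664 8.438652171831691
-35.564354894998 13.308909455316584 69.4831223081557
-23.927654894997996 -29.485890544683397 140.94084050469908
151 [ 5.5 -3.7]
161 [11.5 -6.4]
171 [17.9 -8. ]
181 [24.6 -8.5]
186 [27.9 -8.3]
191 [31.1 -7.8]
196 [34.4 -7. ]
```

Emit:
{"fn": "move_arm", "kwargs": {"increments": [255,5.5,-3.7,0,0,255,11.5,-6.4,0,0,255,17.9,-8,0,0,255,22,-8.4,0,0,255,22,-8.4,0,0]}}

```text
t: 6.58
ee_pos: [481.6, -154.6, 79.4]
orientation: [-2.254, -2.184, 0.004]
ft_force: [0.6, -0.3, -0.5]
width: 0.7
```

Emit:
{"fn": "move_arm", "kwargs": {"increments": [255,2.5,0,0,0,255,4,0,0,0,255,4,0,0,0]}}

```text
t: 6.95
ee_pos: [481.4, -150.5, 79.3]
orientation: [-2.254, -2.184, 0.005]
ft_force: [-0.8, -0.7, -0.6]
width: 0.8
```

The width is 0.8 mm, so the knob slipped out. I'll look.

```bash
python3 - <<'E'
from workcell import ctrl
import cv2,numpy as np
for n,s in(("scene",(slice(130,290),slice(205,405))),("top",(slice(130,230),slice(180,380)))):
    d=ctrl.get_image(n); cv2.imwrite(f"pics/{n}2.png",cv2.resize(d["frame"][s][:,:,::-1],None,fx=3.5,fy=3.5,interpolation=cv2.INTER_CUBIC))
E
```

```text
(no output)
```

View pics/scene2.png

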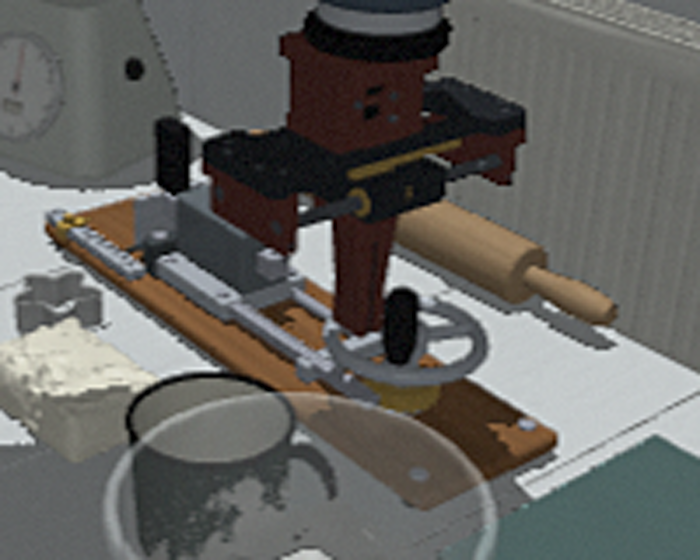

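View pics/top2.png

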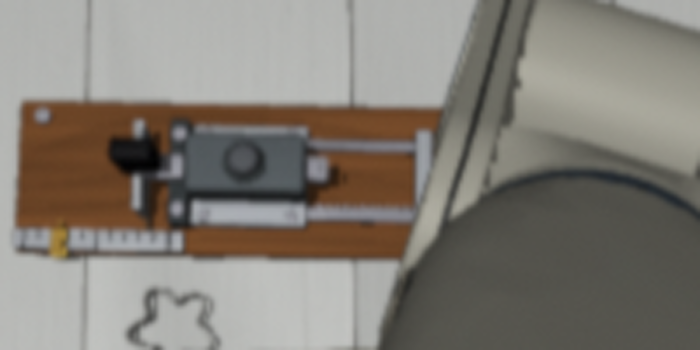

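```bash
python3 - <<'E'
from h import *
f=lambda X,Y,x0,y0:((X+.5)/3.5-.5+x0,(Y+.5)/3.5-.5+y0)
b=px2w("top",*f(243,158,180,130),92);print("button",b)
k=px2w("scene",*f(401,294,205,130),111);print("knob",k)
k2=px2w("scene",*f(463,252,205,130),111);print("knob initial pic",k2)
b1=px2w("scene",*f(270,216,205,130),92);print(b1)
c=np.array([519.24,-153.83])
for q in(k,k2):
    d=q[:2]-c;g=np.array([.032,.9995]);h=np.array([.9995,-.032]);print(np.hypot(*d),np.degrees(np.arctan2(-d@g,d@h)))
E
```

```text
button [525.20411867  20.45860243  92.        ]
knob [ 485.63251309 -178.72766901  111.        ]
knob initial pic [ 550.11590058 -163.30168     111.        ]
[515.64009998 -30.0370668   92.        ]
41.82531648064675 141.6338286670472
32.29603626978986 15.220483130834184
```

Emit:
{"fn": "move_arm", "kwargs": {"increments": [255,0,0,-25,0,0,0,0,-50,0,0,-10,4,-55,10,0,-20,8,-55,20,0,-26,8.4,-55,30,0,-26,8.4,-55,40,0,-26,8.4,-55,50,0,-26,8.4,-55,60,0,-26,8.4,-55,70,0,-26,8.4,-55,70,0,-26,8.4,-55,70]}}

```text
t: 8.43
ee_pos: [489.3, -176.9, 134.3]
orientation: [-3.1, -0.502, 0.007]
ft_force: [-0.3, 0.3, 0.5]
width: 87.7
```

```bash
python3 - <<'E'
from workcell import ctrl
import cv2,numpy as np
o=ctrl.get_obs();print(o["width"],o["qpos"])
for n,s in(("scene",(slice(130,290),slice(205,405))),):
    d=ctrl.get_image(n); cv2.imwrite(f"pics/{n}3.png",cv2.resize(d["frame"][s][:,:,::-1],None,fx=3.5,fy=3.5,interpolation=cv2.INTER_CUBIC))
E
```

```text
87.6609213149128 [-3.68972492e-01  4.00246144e-01  1.92008938e+00 -1.74736295e-03
  8.25728624e-01  8.82225231e-01]
```

View pics/scene3.png

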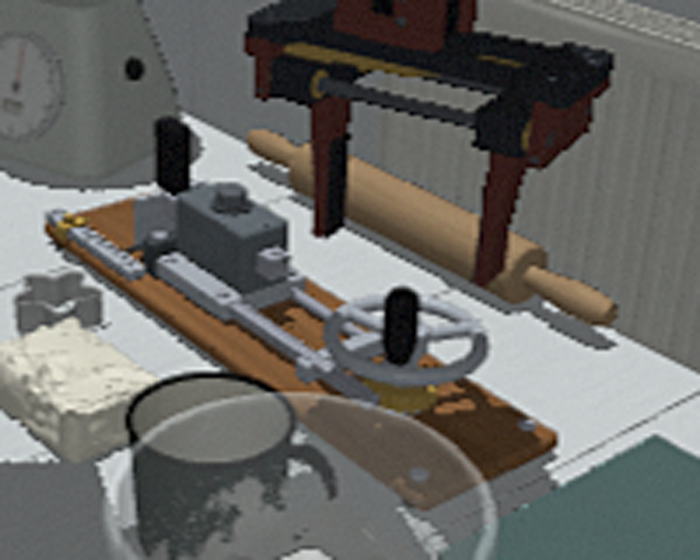

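Emit:
{"fn": "move_arm", "kwargs": {"increments": [0,0,0,28,0,0,0,0,55,0,255,0,0,57,0,255,0,0,57,0,255,0,0,57,0,255,0,0,57,0,255,0,0,57,0,255,0,0,57,0,255,0,0,57,0,255,0,0,57,0,255,0,0,57,0]}}

```text
t: 9.85
ee_pos: [489.0, -176.9, 77.3]
orientation: [-3.1, -0.5, 0.007]
ft_force: [-0.9, 0.3, 1.9]
width: 19.2
```

```bash
cat > path.py <<'E'
import numpy as np,sys
from workcell import ctrl
from scipy.spatial.transform import Rotation as R
o=ctrl.get_obs();r=R.from_rotvec(o["orientation"]).as_matrix()[:2,:2]
c=np.array([519.24,-153.83]);g=np.array([.032,.9995]);h=np.array([.9995,-.032])
d=o["ee_pos"][:2]-c;print("phi",np.degrees(np.arctan2(-d@g,d@h)),np.hypot(*d),o["ft_force"],o["width"])
for f in map(float,sys.argv[1:]):
    a=np.radians(f);t=c-38*np.sin(a)*g+38*np.cos(a)*h
    print(f,np.round(r.T@(t-o["ee_pos"][:2]),1))
E
python3 path.py 149 157 165 171 175 178 182 186
```

```text
phi 140.7935014651077 37.995865626332034 [-0.88781694  0.32857712  1.90612142] 19.22267195340834
149.0 [-1.4 -5.3]
157.0 [ -2.  -10.5]
165.0 [ -1.9 -15.8]
171.0 [ -1.4 -19.8]
175.0 [ -0.8 -22.3]
178.0 [ -0.2 -24.2]
182.0 [  0.7 -26.7]
186.0 [  1.8 -29.2]
```

Emit:
{"fn": "move_arm", "kwargs": {"increments": [255,-1.4,-5.3,0,0,255,-2,-10.5,0,0,255,-1.9,-15.8,0,0,255,-1.4,-19.8,0,0,255,-0.8,-22.3,0,0,255,-0.8,-22.3,0,0]}}

```text
t: 10.6
ee_pos: [491.2, -166.5, 78.6]
orientation: [3.082, 0.504, 0.021]
ft_force: [19.1, -57.3, -34.9]
width: 30.0
```

```bash
python3 path.py 179 181 183 185 188
```

```text
phi 153.81256414444732 30.767871499152957 [ 19.1363756  -57.27960508 -34.90549288] 29.95623626157145
179.0 [ -5.2 -15.7]
181.0 [ -4.8 -17. ]
183.0 [ -4.3 -18.2]
185.0 [ -3.7 -19.4]
188.0 [ -2.8 -21.2]
```

Blocked with high force: the carriage was evidently already at its stop, which explains the earlier slip. I'm backing off.

Emit:
{"fn": "move_arm", "kwargs": {"increments": [255,2,5,0,0,255,2,10,0,0,255,2,11,0,0]}}

```text
t: 10.98
ee_pos: [498.0, -175.8, 78.8]
orientation: [3.083, 0.502, 0.025]
ft_force: [7.0, 4.9, -4.7]
width: 19.7
```

```bash
python3 path.py 138 141 143;python3 - <<'E'
from workcell import ctrl
import cv2,numpy as np
d=ctrl.get_image("scene"); cv2.imwrite(f"pics/scene4.png",cv2.resize(d["frame"][130:290,205:405][:,:,::-1],None,fx=3.5,fy=3.5,interpolation=cv2.INTER_CUBIC))
d=ctrl.get_image("top"); cv2.imwrite(f"pics/top4.png",cv2.resize(d["frame"][130:230,180:380][:,:,::-1],None,fx=3.5,fy=3.5,interpolation=cv2.INTER_CUBIC))
E
```

```text
phi 132.20071705453364 30.52324945933103 [ 6.98647167  4.93223297 -4.70616124] 19.663193859314134
138.0 [-8.2 -0. ]
141.0 [-8.9 -1.9]
143.0 [-9.3 -3.2]
```

View pics/scene4.png

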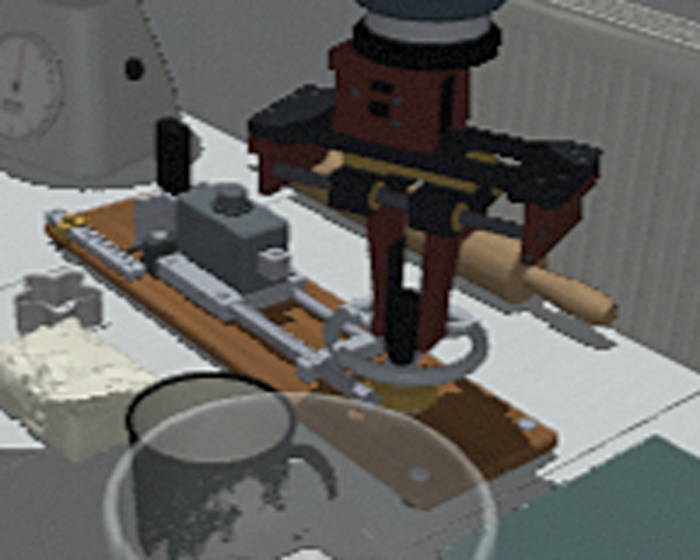

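View pics/top4.png

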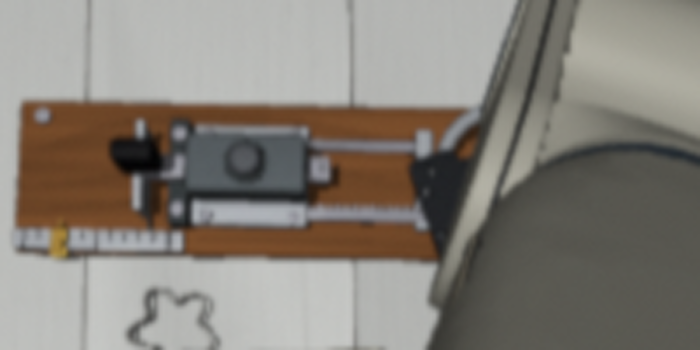

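Emit:
{"fn": "move_arm", "kwargs": {"increments": [100,0,0,0,0,100,0,0,0,0,100,0,0,0,0,100,-4,-1,0,0,100,-8.5,-1.5,0,0,255,-8.5,-1.5,0,0,255,-8.5,-1.5,0,0,255,-8.5,-1.5,0,0,255,-8.5,-1.5,0,0,255,-8.5,-1.5,0,0,255,-8.5,-1.5,0,0]}}

```text
t: 12.45
ee_pos: [489.7, -177.0, 78.7]
orientation: [3.082, 0.503, 0.026]
ft_force: [0.8, -1.7, -0.3]
width: 19.3
```

```bash
python3 path.py 141 143 145
```

```text
phi 140.08448568080036 37.57355244564835 [ 0.79364765 -1.6770925  -0.31203794] 19.304972490944706
141.0 [-0.6 -0.4]
143.0 [-1.  -1.7]
145.0 [-1.4 -3. ]
```

Emit:
{"fn": "move_arm", "kwargs": {"increments": [255,-0.5,-1.2,0,0,255,-0.5,-1.2,0,0,255,-0.5,-1.2,0,0]}}

```text
t: 12.82
ee_pos: [488.9, -176.0, 78.7]
orientation: [3.082, 0.503, 0.026]
ft_force: [1.1, -1.8, 0.2]
width: 19.3
```

```bash
python3 path.py 141 143 145
```

```text
phi 142.085210619416 37.59990251573427 [ 1.06363477 -1.78640624  0.15346649] 19.323316460602147
141.0 [-0.2  0.8]
143.0 [-0.6 -0.5]
145.0 [-0.9 -1.7]
```

Emit:
{"fn": "move_arm", "kwargs": {"increments": [255,-0.5,-1.2,0,0,255,-0.5,-1.2,0,0,255,-0.5,-1.2,0,0]}}

```text
t: 13.2
ee_pos: [488.7, -175.8, 78.8]
orientation: [3.08, 0.503, 0.028]
ft_force: [2.9, -5.5, -2.8]
width: 19.2
```

```bash
python3 path.py 145 147 149
```

```text
phi 142.44490501309872 37.560603313096365 [ 2.90414321 -5.54538765 -2.80542219] 19.24855904911051
145.0 [-0.9 -1.5]
147.0 [-1.2 -2.8]
149.0 [-1.5 -4.1]
```

Emit:
{"fn": "move_arm", "kwargs": {"increments": [255,-0.4,-1.8,0,0,255,-0.4,-1.8,0,0,255,-0.4,-1.8,0,0]}}

```text
t: 13.58
ee_pos: [488.8, -175.6, 78.8]
orientation: [3.078, 0.503, 0.031]
ft_force: [2.2, -9.5, -4.8]
width: 19.2
```

```bash
python3 path.py 145 
```

```text
phi 142.63388412590336 37.45475132864312 [ 2.16856851 -9.52431334 -4.76879535] 19.249802407751154
145.0 [-0.9 -1.4]
```

Emit:
{"fn": "move_arm", "kwargs": {"increments": [0,0,0,0,0,0,0,0,0,0,0,0,0,0,0,0,0,0,-30,0,0,0,0,-60,0,0,20,-36,-60,-10,255,40,-72,-60,-20,255,60,-108,-60,-30,255,80,-144,-60,-40,255,96.7,-174.4,-60,-50,255,96.7,-174.4,-60,-60,255,96.7,-174.4,-60,-70]}}

```text
t: 15.08
ee_pos: [523.2, 22.5, 135.7]
orientation: [2.22, 2.181, 0.004]
ft_force: [-0.7, 0.2, -1.1]
width: 23.0
```

```bash
python3 path.py;python3 - <<'E'
from workcell import ctrl
import cv2,numpy as np
d=ctrl.get_image("scene"); cv2.imwrite(f"pics/scene5.png",cv2.resize(d["frame"][130:290,205:405][:,:,::-1],None,fx=3.5,fy=3.5,interpolation=cv2.INTER_CUBIC))
d=ctrl.get_image("top"); cv2.imwrite(f"pics/top5.png",cv2.resize(d["frame"][130:230,180:380][:,:,::-1],None,fx=3.5,fy=3.5,interpolation=cv2.INTER_CUBIC))
E
```

```text
phi -90.55107413377104 176.41033035157793 [-0.73002955  0.16195847 -1.14401763] 22.992734798599102
```

View pics/scene5.png

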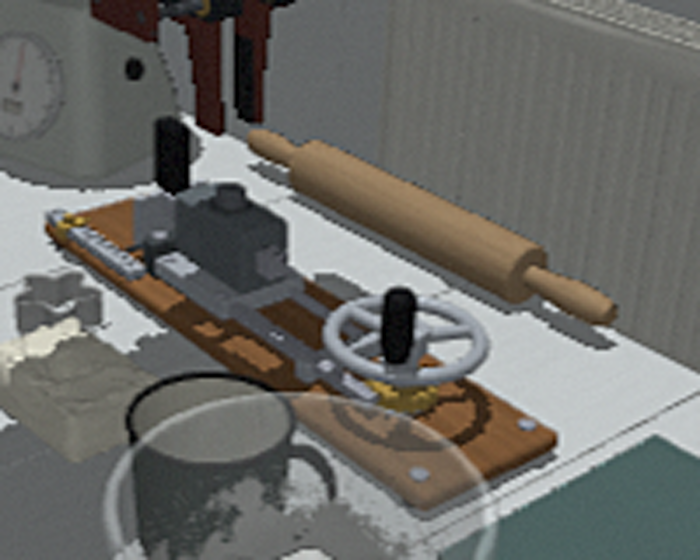

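View pics/top5.png

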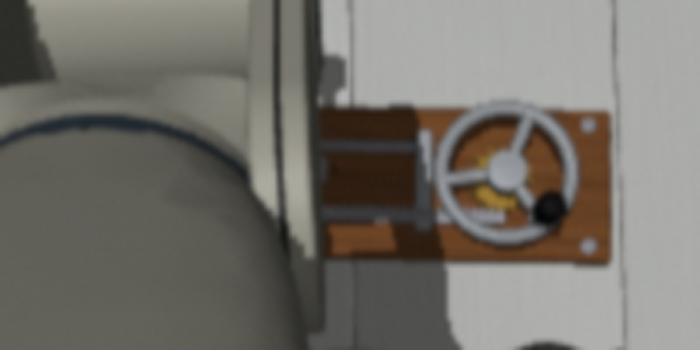

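Emit:
{"fn": "move_arm", "kwargs": {"increments": [255,-1.9,1.8,15,0.8,255,-1.9,1.8,30,0.8,255,-1.9,1.8,36,0.8,255,-1.9,1.8,40,0.8,255,-1.9,1.8,41,0.8,255,-1.9,1.8,41,0.8]}}

```text
t: 15.92
ee_pos: [526.1, 19.3, 95.0]
orientation: [2.241, 2.159, 0.005]
ft_force: [1.3, -0.1, -0.2]
width: 0.5
```

```bash
python3 path.py;python3 - <<'E'
from workcell import ctrl
import cv2,numpy as np
d=ctrl.get_image("scene"); cv2.imwrite(f"pics/scene6.png",cv2.resize(d["frame"][140:240,205:315][:,:,::-1],None,fx=5.5,fy=5.5,interpolation=cv2.INTER_CUBIC))
E
```

```text
phi -89.58050802091854 173.2732206219499 [ 1.32959212 -0.1055253  -0.23391978] 0.5281177944330673
```

View pics/scene6.png

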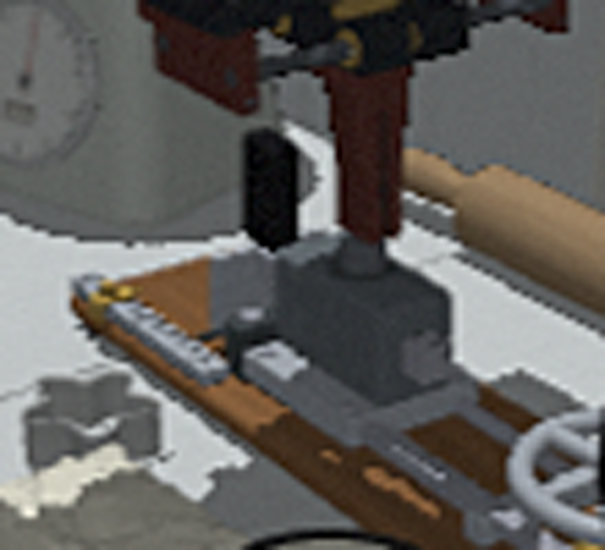

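Emit:
{"fn": "move_arm", "kwargs": {"increments": [255,1.2,-1,4,0,255,1.2,-1,6.5,0,255,1.2,-1,6.5,0]}}

```text
t: 16.35
ee_pos: [525.6, 20.5, 88.6]
orientation: [2.241, 2.159, 0.006]
ft_force: [0.9, 0.2, 0.9]
width: 0.4
```

Emit:
{"fn": "move_arm", "kwargs": {"increments": [255,0,0,2,0,255,0,0,2.5,0,255,0,0,2.5,0]}}

```text
t: 16.73
ee_pos: [525.6, 20.5, 86.3]
orientation: [2.241, 2.159, 0.006]
ft_force: [-0.5, 0.5, 6.2]
width: 0.6
```

Emit:
{"fn": "move_arm", "kwargs": {"increments": [255,0,0,1.5,0,255,0,0,2,0,255,0,0,2,0]}}

```text
t: 17.1
ee_pos: [525.8, 20.5, 86.0]
orientation: [2.24, 2.158, 0.006]
ft_force: [-6.0, 0.8, 22.1]
width: 0.6
```

Emit:
{"fn": "move_arm", "kwargs": {"increments": [255,0,0,-25,0,0,0,0,-50,0,0,20,1,-52,0.8,0,45,2,-52,0.8,0,70,2.5,-52,0.8,0,70,2.5,-52,0.8,0,70,2.5,-52,0.8,0,70,2.5,-52,0.8]}}

```text
t: 18.1
ee_pos: [529.5, 90.6, 136.6]
orientation: [2.256, 2.142, 0.006]
ft_force: [-0.0, -0.7, -0.1]
width: 67.1
```

```bash
python3 - <<'E'
from workcell import ctrl
import cv2,numpy as np
print(ctrl.get_obs()["width"])
d=ctrl.get_image("scene"); cv2.imwrite(f"pics/scene7.png",d["frame"][:,:,::-1]);cv2.imwrite(f"pics/scene7z.png",cv2.resize(d["frame"][140:240,205:315][:,:,::-1],None,fx=5.5,fy=5.5,interpolation=cv2.INTER_CUBIC))
d=ctrl.get_image("top"); cv2.imwrite("pics/top7.png",d["frame"][:,:,::-1])
a=cv2.imread("pics/top0.png")[180:210,175:255]; cv2.imwrite("pics/clip0.png",cv2.resize(a,None,fx=10,fy=10,interpolation=cv2.INTER_CUBIC))
E
```

```text
67.08214075421692
```

View pics/scene7z.png

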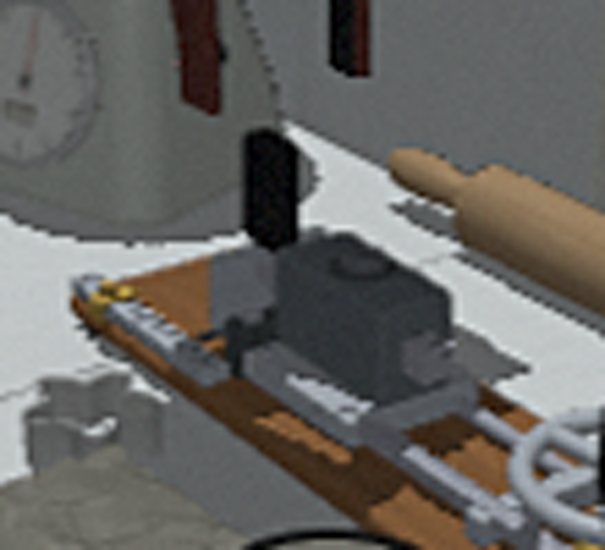

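View pics/clip0.png

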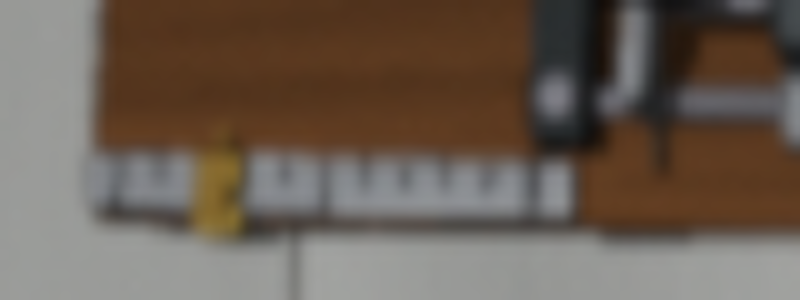

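View pics/top7.png

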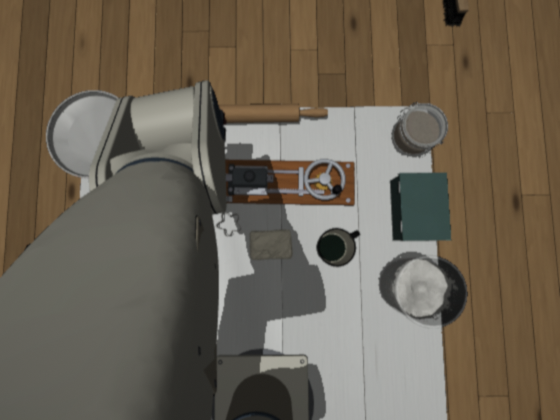

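```bash
python3 - <<'E'
from h import *
g=np.array([.032,.9995])
f=lambda X,Y,s,x0,y0:((X+.5)/s-.5+x0,(Y+.5)/s-.5+y0)
P=px2w("top",*f(224,130,10,175,180),26);B=px2w("top",*f(661,168,10,175,180),26)
print(P,B,P[:2]@g,(P-B)[:2]@g)
P2=px2w("scene",*f(131,291,5.5,205,140),26);B2=px2w("scene",*f(200,338,5.5,205,140),26)
print(P2,B2,P2[:2]@g,(P2-B2)[:2]@g)
b0=px2w("top",*zt(397,105),92);print(b0, np.array([525,20.5])@g-b0[:2]@g)
im=cv2.imread("pics/scene7.png")[175:215,210:262];cv2.imwrite("pics/s7c.png",cv2.resize(im,None,fx=14,fy=14,interpolation=cv2.INTER_CUBIC))
E
```

```text
[496.37927404 152.06405327  26.        ] [485.79607646  45.80623926  26.        ] 167.87215801074123 106.5433474202702
[488.74880179 151.09680239  26.        ] [487.56843396  92.001213    26.        ] 166.66121564505445 59.10381336346312
[525.03660348 -25.01324696  92.        ] 45.48931902011876
```

View pics/s7c.png

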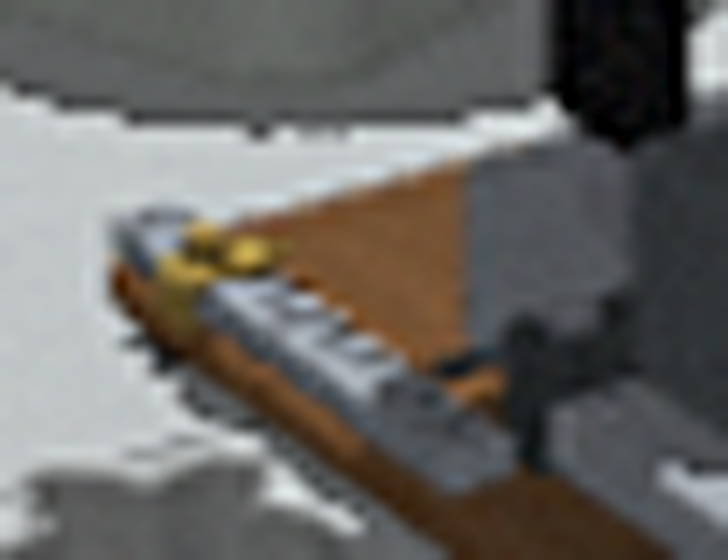

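Emit:
{"fn": "move_arm", "kwargs": {"increments": [0,0,-1.5,20,-1.2,0,0,-1.5,45,-1.2,0,0,-1.5,60,-1.2,255,0,-1.5,62,-1.2,255,0,-1.5,62,-1.2,255,0,-1.5,62,-1.2,255,0,-1.5,62,-1.2,255,0,-1.5,62,-1.2,255,0,-1.5,62,-1.2,255,0,-1.5,62,-1.2,255,0,-1.5,62,-1.2,255,0,-1.5,62,-1.2]}}

```text
t: 19.7
ee_pos: [526.9, 89.5, 74.3]
orientation: [2.237, 2.167, -0.001]
ft_force: [-5.8, 0.8, 6.6]
width: 16.0
```

```bash
cat > s.py <<'E'
from workcell import ctrl
import cv2,sys
d=ctrl.get_image("scene"); cv2.imwrite(f"pics/{sys.argv[1]}.png",cv2.resize(d["frame"][140:240,205:315][:,:,::-1],None,fx=5.5,fy=5.5,interpolation=cv2.INTER_CUBIC))
cv2.imwrite(f"pics/{sys.argv[1]}c.png",cv2.resize(d["frame"][175:215,210:262][:,:,::-1],None,fx=14,fy=14,interpolation=cv2.INTER_CUBIC))
o=ctrl.get_obs();print(o["ee_pos"],o["ft_force"],o["width"])
E
python3 s.py g1
```

```text
[526.9064518   89.48001963  74.31055996] [-6.13006689  1.9751288   7.11119865] 16.47036954003463
```

View pics/g1.png

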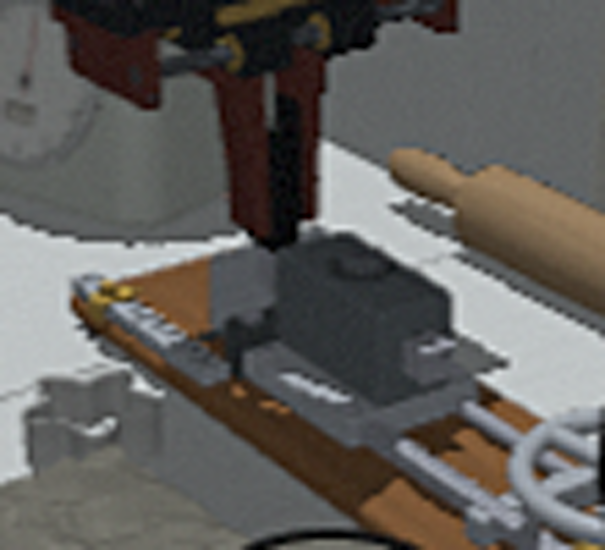

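Emit:
{"fn": "move_arm", "kwargs": {"increments": [255,6,0,0,0,255,16,0,0,0,255,26,0,0,0,255,36,0,0,0,255,46,0,0,0,255,52,0,0,0,255,55,0,0,0,255,55,0,0,0]}}

```text
t: 20.75
ee_pos: [528.5, 144.8, 74.1]
orientation: [2.236, 2.168, -0.002]
ft_force: [-2.5, -3.4, 12.4]
width: 16.2
```

```bash
python3 s.py g2
```

```text
[528.50295349 144.68155607  74.03668148] [-2.35869483 -2.42908651 11.71185188] 16.37234759687557
```

View pics/g2.png

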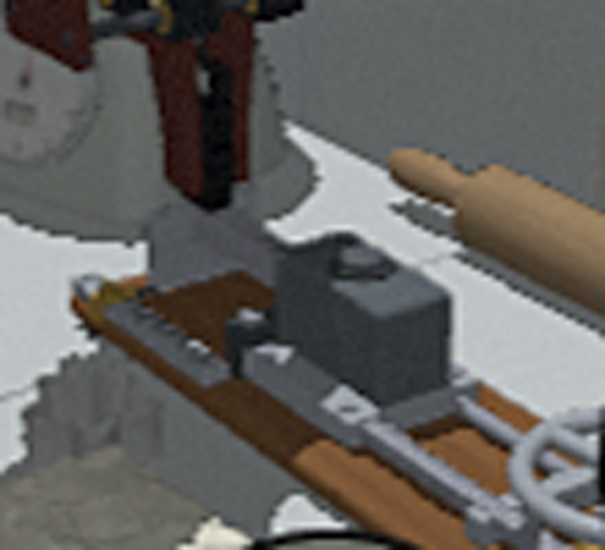

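View pics/g2c.png

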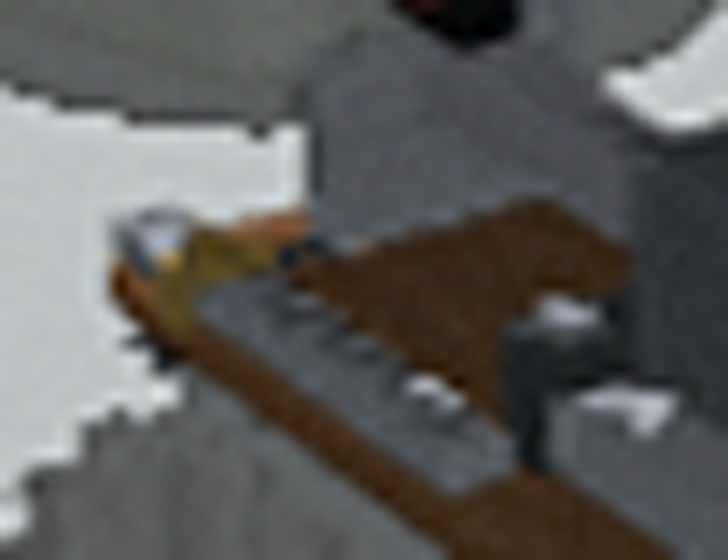

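```bash
python3 - <<'E'
from h import *
t0=cv2.imread("pics/top0.png")[130:230,180:380];t0=cv2.resize(t0,None,fx=3.5,fy=3.5,interpolation=cv2.INTER_CUBIC)
for nm in("top2","top4"):
    t=cv2.imread(f"pics/{nm}.png")
    for lab,(x0,x1,y0,y1) in dict(button=(290,345,135,185),sleeve=(265,395,125,185)).items():
        r=cv2.matchTemplate(t,t0[y0:y1,x0:x1],cv2.TM_CCOEFF_NORMED);_,s,_,l=cv2.minMaxLoc(r)
        # subpixel x
        x,y=l;a,b,c=r[y,x-1],r[y,x],r[y,x+1];dx=x+0.5*(a-c)/(a-2*b+c)-x0
        u0=(x0+x1)/2/3.5+180;v=(y0+y1)/2/3.5+130
        for z in(78,92):
            print(nm,lab,round(s,3),dx,y-y0,z,(px2w("top",u0+dx/3.5,v+(y-y0)/3.5,z)-px2w("top",u0,v,z))[:2])
E
```

```text
top2 button 0.962 -69.39975 -2 78 [ 1.89105329 45.64151626]
top2 button 0.962 -69.39975 -2 92 [ 1.86023761 44.89776425]
top2 sleeve 0.942 -67.35983 -1 78 [ 1.20745348 44.3159791 ]
top2 sleeve 0.942 -67.35983 -1 92 [ 1.1877774 43.5938274]
top4 button 0.96 -68.16014 -2 78 [ 1.88116387 44.82575802]
top4 button 0.96 -68.16014 -2 92 [ 1.85050934 44.09529921]
top4 sleeve 0.92 -65.2858 -1 78 [ 1.19087861 42.95085751]
top4 sleeve 0.92 -65.2858 -1 92 [ 1.17147263 42.25095116]
```

```bash
python3 - <<'E'
from h import *
g=np.array([.032,.9995]);h=np.array([.9995,-.032])
z=lambda X,Y:((X+.5)/14-.5+210,(Y+.5)/14-.5+175)
for n,p in dict(clip=(282,251),clipb=(270,255),blade_shut=(438,367),blade_now=(285,258)).items():
    w=px2w("scene",*z(*p),26);print(n,w,w[:2]@g,w[:2]@h)
# predicted blade tip and clip tip pixel vs y_g
def Z(p):
    u,v=w2px("scene",p);return (u+.5-210)*14-.5,(v+.5-175)*14-.5
for yg in(106.3,161.5,165,166,167,168):
    for xg in (482,486,490): print(yg,xg,np.round(Z([*(yg*g+xg*h),26])),end=' ')
    print()
E
```

```text
clip [491.49996587 149.37140773  26.        ] 165.02472093877333 486.4743308406231
clipb [488.80687049 149.23047315  26.        ] 164.79767776901252 483.7870919127618
blade_shut [488.20789723  93.53022942  26.        ] 109.10611702003605 484.9708259440122
blade_now [490.34433365 146.55980897  26.        ] 162.17754774496404 485.40924759452315
106.3 482 [433. 377.] 106.3 486 [452. 372.] 106.3 490 [471. 366.] 
161.5 482 [271. 264.] 161.5 486 [290. 259.] 161.5 490 [309. 253.] 
165 482 [261. 257.] 165 486 [280. 252.] 165 490 [299. 246.] 
166 482 [259. 255.] 166 486 [277. 250.] 166 490 [296. 244.] 
167 482 [256. 253.] 167 486 [275. 248.] 167 490 [293. 243.] 
168 482 [253. 251.] 168 486 [272. 246.] 168 490 [291. 241.]
```

Emit:
{"fn": "move_arm", "kwargs": {"increments": [255,2,0,0,0,255,4,0,0,0,255,4,0,0,0]}}

```text
t: 21.18
ee_pos: [528.5, 148.8, 74.2]
orientation: [2.236, 2.168, -0.003]
ft_force: [-0.4, -3.3, 6.2]
width: 16.3
```

```bash
python3 s.py g3
```

```text
[528.55235847 148.78563117  74.16686927] [-1.1465299  -4.21929681  6.73830758] 16.50854142327447
```

View pics/g3c.png

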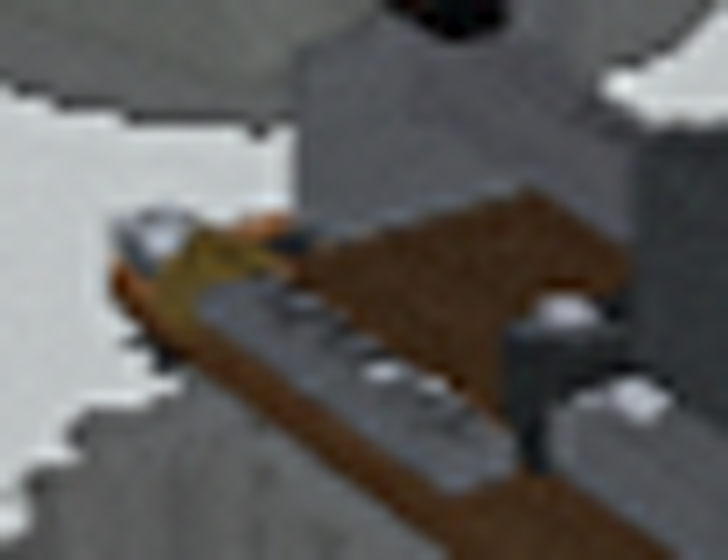

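```bash
python3 - <<'E'
import cv2,numpy as np
from workcell import ctrl
a=cv2.imread("pics/scene7.png"); 
fs=[ctrl.get_image("scene")["frame"][:,:,::-1].astype(float) for _ in range(4)]
b=np.clip(np.mean(fs,0)*1.6,0,255).astype(np.uint8); cv2.imwrite("pics/scene8.png",b)
c=[cv2.resize(i[183:205,214:244],None,fx=13,fy=13,interpolation=cv2.INTER_NEAREST) for i in(a,b)]
cv2.imwrite("pics/cmp.png",np.hstack(c))
E
```

```text
(no output)
```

View pics/cmp.png

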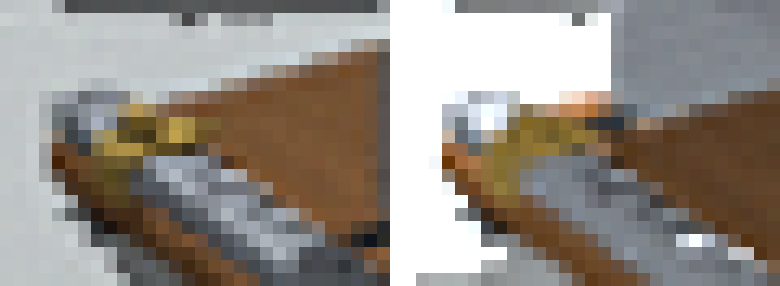

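```bash
python3 - <<'E'
import cv2,numpy as np
a=cv2.imread("pics/top2.png")[190:270,0:200];b=cv2.imread("pics/top4.png")[190:270,0:200]
c=[cv2.resize(np.clip(i*1.5,0,255).astype(np.uint8),None,fx=4,fy=3.5,interpolation=cv2.INTER_CUBIC) for i in(a,b)]
cv2.imwrite("pics/cmp2.png",np.vstack(c))
E
```

```text
(no output)
```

View pics/cmp2.png

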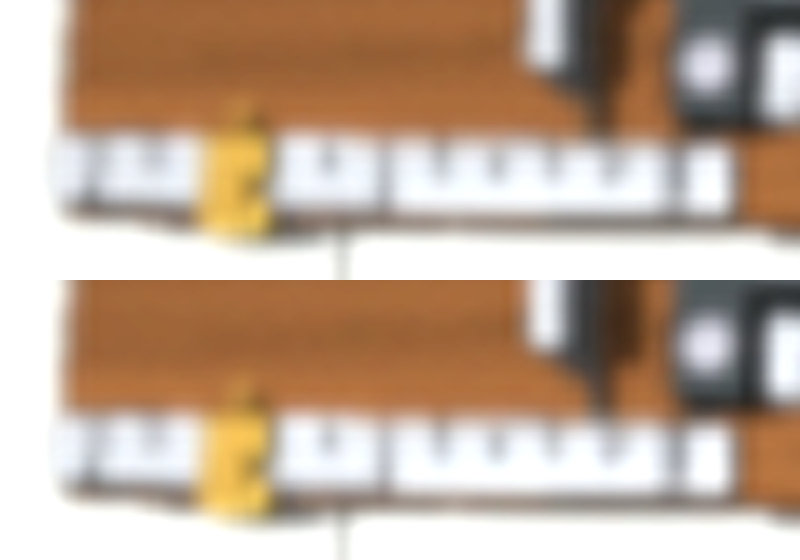

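```bash
python3 - <<'E'
from h import *
g=np.array([.032,.9995]);h=np.array([.9995,-.032])
q=lambda X,Y:(X/14+180,(190+Y/3.5)/3.5+130)
for n,p in dict(clip=(244,105),blade=(597,130),bl2=(599,128)).items():
    w=px2w("top",*q(*p),26);print(n,w,w[:2]@g,w[:2]@h)
# scale bar ends / grads
E
```

```text
clip [495.61028516 150.88943032  26.        ] 166.67351472541853 490.5340182507217
blade [489.87284133  89.54049085  26.        ] 105.17165152620822 486.7626092049431
bl2 [490.26944132  89.19560568  26.        ] 104.83963000259632 487.17004722011956
```

```bash
python3 - <<'E'
import cv2,numpy as np
from workcell import ctrl
fs=[ctrl.get_image("top")["frame"][:,:,::-1].astype(float) for _ in range(3)]
b=np.clip(np.mean(fs,0)*1.5,0,255).astype(np.uint8); cv2.imwrite("pics/top9.png",b)
cv2.imwrite("pics/top9z.png",cv2.resize(b[150:215,160:290],None,fx=6,fy=6,interpolation=cv2.INTER_CUBIC))
print(ctrl.get_obs()["t"],ctrl.get_obs()["ee_pos"])
E
```

```text
21.575 [528.54886188 148.7654573   74.15287586]
```

View pics/top9z.png

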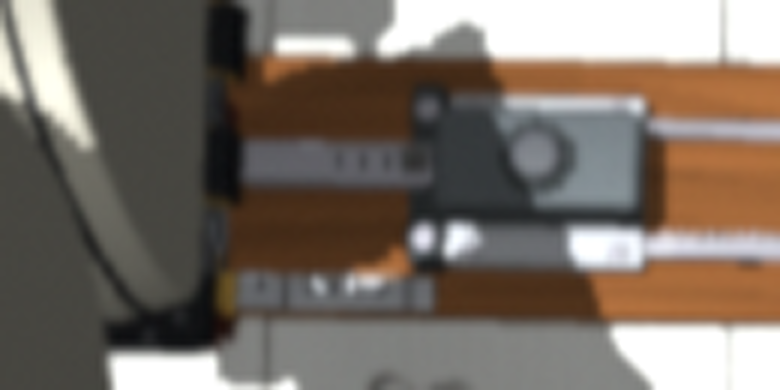

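```bash
python3 - <<'E'
from h import *
a=cv2.imread("pics/top0.png").astype(int)
print("clip R-B/G"); 
for v in range(190,204): print(v,[tuple(a[v,u][::-1]) for u in range(193,202)])
print("blade sum")
for v in range(188,201): print(v,a[v,235:248].sum(1))
E
```

```text
clip R-B/G
190 [(np.int64(84), np.int64(53), np.int64(29)), (np.int64(84), np.int64(53), np.int64(29)), (np.int64(85), np.int64(53), np.int64(29)), (np.int64(85), np.int64(53), np.int64(30)), (np.int64(85), np.int64(53), np.int64(29)), (np.int64(86), np.int64(54), np.int64(30)), (np.int64(85), np.int64(53), np.int64(29)), (np.int64(85), np.int64(53), np.int64(29)), (np.int64(85), np.int64(53), np.int64(29))]
191 [(np.int64(89), np.int64(56), np.int64(31)), (np.int64(89), np.int64(56), np.int64(31)), (np.int64(90), np.int64(56), np.int64(32)), (np.int64(90), np.int64(57), np.int64(31)), (np.int64(91), np.int64(58), np.int64(32)), (np.int64(90), np.int64(58), np.int64(32)), (np.int64(90), np.int64(57), np.int64(31)), (np.int64(90), np.int64(57), np.int64(31)), (np.int64(90), np.int64(56), np.int64(31))]
192 [(np.int64(94), np.int64(59), np.int64(33)), (np.int64(94), np.int64(59), np.int64(33)), (np.int64(95), np.int64(61), np.int64(34)), (np.int64(98), np.int64(64), np.int64(34)), (np.int64(99), np.int64(66), np.int64(34)), (np.int64(93), np.int64(60), np.int64(32)), (np.int64(93), np.
[... 4725 characters left out ...]
213]
189 [255 312 329 283 173 113 123 164 245 277 281 279 279]
190 [273 307 264 193 126 108 131 175 263 289 297 297 293]
191 [198 230 204 155 122 111 116 148 205 225 228 225 229]
192 [120 167 173 161 146 121 113 138 160 167 170 169 170]
193 [100 157 176 174 169 139 124 156 172 172 172 173 173]
194 [113 164 181 183 176 154 131 165 179 182 182 181 180]
195 [150 179 185 186 182 154 129 167 185 186 186 185 185]
196 [184 188 189 189 183 158 134 169 184 187 189 187 186]
197 [193 190 186 183 181 164 152 170 183 182 182 183 179]
198 [191 188 183 182 181 177 176 179 180 181 180 182 179]
199 [193 192 190 189 188 188 190 186 188 188 187 186 185]
200 [194 191 194 191 194 196 193 191 193 192 189 192 191]
```

Emit:
{"fn": "move_arm", "kwargs": {"increments": [255,1,0,0,0,255,2.2,0,0,0,255,2.2,0,0,0]}}

```text
t: 21.95
ee_pos: [528.6, 151.1, 74.2]
orientation: [2.236, 2.168, -0.003]
ft_force: [0.5, -3.9, 6.1]
width: 16.4
```

```bash
python3 - <<'E'
import cv2,numpy as np
from workcell import ctrl
fs=[ctrl.get_image("scene")["frame"][:,:,::-1].astype(float) for _ in range(8)]
b=np.clip(np.mean(fs,0)*1.6,0,255).astype(np.uint8); cv2.imwrite("pics/scene10.png",b)
a=cv2.imread("pics/scene8.png")
c=[cv2.resize(i[185:200,216:246],None,fx=13,fy=20,interpolation=cv2.INTER_CUBIC) for i in(a,b)]
cv2.imwrite("pics/cmp3.png",np.hstack(c))
o=ctrl.get_obs();print(o["t"],o["ee_pos"],o["ft_force"],o["width"])
E
```

```text
22.35 [528.58939522 151.03264405  74.17885622] [ 0.52372513 -3.67551769  4.89270546] 16.452309165809456
```

View pics/cmp3.png

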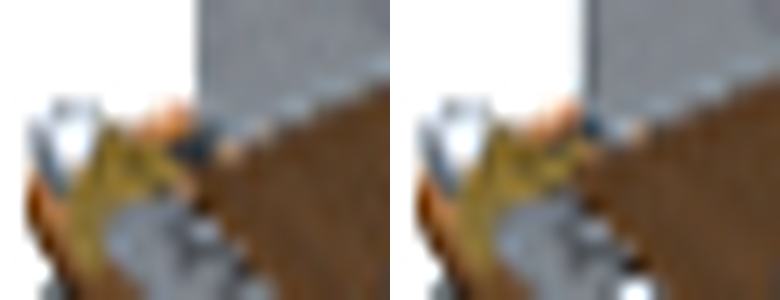

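```bash
python3 - <<'E'
import cv2
for n in("scene7","scene8","scene10"):
    a=cv2.imread(f"pics/{n}.png").astype(int);print(n)
    for v in range(190,196): print(v,' '.join("%3d,%3d,%3d"%tuple(a[v,u][::-1]) for u in range(226,235)))
E
```

```text
scene7
190 178,183,187 149,141,135 153,135,124 135,107, 92 124, 97, 81 118, 87, 59 119, 83, 54 115, 74, 41 113, 76, 42
191 131,105, 83 121, 86, 61 114, 78, 51 111, 69, 39 113, 72, 42 113, 78, 45 117, 80, 47 119, 81, 51 116, 82, 49
192 130,104, 48 180,155, 75 162,140, 71 120, 95, 47 118, 95, 50 115, 82, 51 119, 85, 53 119, 84, 51 122, 87, 55
193 137,113, 56 192,162, 78 160,135, 65 107, 83, 38 108, 77, 43 117, 84, 52 115, 81, 49 116, 81, 51 119, 83, 53
194  90, 73, 30  89, 72, 35  57, 46, 25  85, 73, 63 126, 98, 76 124, 83, 48 121, 86, 52 116, 80, 51 115, 81, 52
195 159,168,182 151,159,172 151,161,174 141,149,160 101,100,106  78, 53, 36 108, 70, 35 122, 84, 50 116, 82, 49
scene8
190 255,255,255 242,230,217 245,217,196 223,174,145 194,163,148 147,146,148 134,141,150 132,140,145 129,137,144
191 188,152,127 189,135, 94 198,136, 87 177,114, 59 132, 99, 70  92, 90, 89  89,100,108 120,131,141 133,144,156
192 121, 94, 40 140,109, 49 123, 98, 54  70, 60, 55  48, 52, 58  42, 52, 60  98, 91, 81 158,135,113 136,114, 98
193 110, 92, 42 125,105, 44 145,120, 54 137,111, 58 100, 75, 50  73, 53, 38  8
[... 237 characters left out ...]
, 62, 33  90, 63, 40
scene10
190 255,255,255 245,233,219 250,221,198 220,167,134 168,137,121 118,127,137 132,139,146 130,137,144 129,137,146
191 188,153,125 190,135, 93 174,122, 86 124, 84, 54  96, 77, 65  51, 66, 77 103,113,125 144,156,167 164,159,156
192 121, 93, 39 122, 95, 45  99, 81, 51 106, 93, 54 138,111, 61 131,101, 71 105, 87, 71  93, 79, 71 103, 80, 65
193 111, 92, 41 126,105, 50 146,122, 57 131,106, 49  95, 68, 35  99, 68, 42  89, 62, 37  86, 57, 31  87, 58, 32
194 144,119, 59 122,104, 61  95, 85, 60  95, 85, 75  95, 74, 58  92, 60, 33  89, 59, 32  86, 58, 33  88, 61, 39
195 120,122,129 119,123,130 115,122,131 105,111,121  77, 76, 80  64, 47, 32  84, 54, 29  91, 61, 33  89, 61, 38
```

Emit:
{"fn": "move_arm", "kwargs": {"increments": [255,-1,0,0,0,255,-1,0,0,0,255,-1,0,0,0]}}

```text
t: 22.72
ee_pos: [528.6, 150.0, 74.2]
orientation: [2.237, 2.168, -0.003]
ft_force: [0.2, -4.1, 4.7]
width: 16.3
```

```bash
python3 - <<'E'
import cv2,numpy as np
from workcell import ctrl
fs=[ctrl.get_image("scene")["frame"][:,:,::-1].astype(float) for _ in range(4)]
b=np.clip(np.mean(fs,0)*1.6,0,255).astype(np.uint8); cv2.imwrite("pics/scene11.png",b)
a=b.astype(int)
for v in range(190,196): print(v,' '.join("%3d,%3d,%3d"%tuple(a[v,u][::-1]) for u in range(226,235)))
o=ctrl.get_obs();print(o["t"],o["ee_pos"],o["ft_force"],o["width"])
E
```

```text
190 255,255,255 244,231,218 248,218,197 228,180,149 182,155,142 124,132,143 135,141,150 130,137,143 132,139,148
191 188,152,124 190,136, 94 183,126, 84 144, 94, 55 102, 82, 70  56, 70, 78  94,105,115 134,144,157 144,146,151
192 121, 92, 38 140,108, 50 127,102, 54  86, 76, 53  74, 71, 54  86, 75, 61 141,116, 95 138,115, 99  98, 77, 62
193 107, 91, 40 125,105, 44 146,122, 54 141,114, 60 108, 80, 51  90, 62, 39  99, 69, 46  93, 65, 38  84, 55, 28
194 146,121, 62 120,102, 60  94, 86, 61 130,109, 90 139,106, 80  91, 59, 31  89, 60, 33  86, 61, 38  88, 60, 36
195 119,122,129 117,121,128 114,120,130 110,113,122  84, 79, 81  62, 41, 29  84, 53, 29  92, 61, 33  89, 61, 36
22.925 [528.57047044 150.04032349  74.22706539] [ 0.18477865 -3.15234468  4.7259223 ] 16.09953686098396
```

View pics/scene11.png

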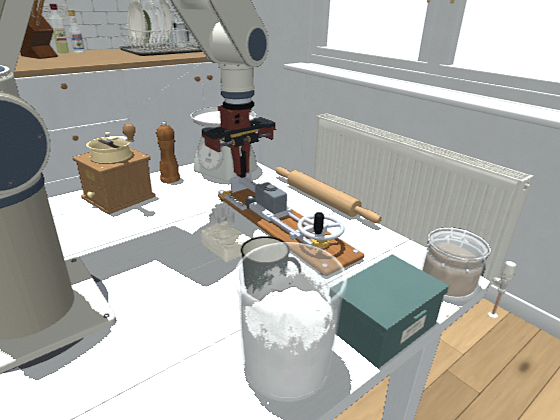

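```bash
python3 -c "
from workcell import ctrl
print(ctrl.close_job())"
```

```text
the job is handed in; nothing more can be done
None
```

I turned the handwheel to the stop, pushed the lock button down, then drew the gauge arm out about 60.5 mm, and I handed the job in at about 23 s with the grip still held.

**Handwheel:** The knob slipped out of the jaws once when the carriage reached the stop. I misread that and, after regripping, pushed on into the stop. The wrist showed about 70 N, under the 120 N limit, for a fraction of a second. I could not tell whether the gripper itself pressed harder than 40 N on the knob at that moment. I backed off, regripped and pushed again. At the end, about 10 N produced no further turn, so I took the carriage to be at the stop, and later pictures showed it still there.

**Lock button:** I pressed it only after that. It went down to 86.0 mm, and 22 N moved it no further.

**Gauge arm:** The grip is held at 16 mm width, with about 3–4 N of pull, which matches the spring.

**Level with the clip:** The two cameras disagreed:

| Source | Draw needed (mm) |
|---|---|
| Top camera | about 61–62 |
| Scene camera, tips compared in the picture | about 59–60 |
| Where I set it | about 60.5 |

At that setting the blade half-covers the clip tip in the scene camera, so I judge it level to within about 1–2 mm.

**Other objects:** The clip showed no movement in the pictures. I saw no sign that the mug, butter or cutter had moved, though I did not measure their positions.

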